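# Dry-fit two posts for tack welding

### The arm

A 6-joint arm with a two-finger parallel gripper is mounted at the origin on the work surface. World frame = base frame: x ahead of the robot, y to its left, z up, the work surface at z = 0. Lengths are in mm, angles in rad, forces in N, time in s.
With the tool pointing down it reaches from about 350 to 975 mm from the base axis. Payload 7.1 kg.
Tool frame: the origin (TCP) lies at the very end of the fingers, on their centre line; the grasp point (between the pads) lies 19 mm behind it; z points along the fingers, y is the line along which they close (so a half turn about z gives the same grasp; the last joint's range is limited). The gripper opens to 88 mm and grips with 3 to 60 N. Pads are 20 mm wide; open, the fingers measure 115 mm over their backs; the gripper's body (75 mm by 178 mm) begins 61 mm behind the grasp point.
Start: joints at [1.22, 0.423, 1.63, -0, 1.089, -0.019], TCP at [203.559, 590.905, 222.675] pointing down, gripper open.
Joint ranges: [-3, 3], [-0.9, 2.11], [0.09, 2.58], [-1.31, 4.45], [0.11, 2.69], [-2.54, 2.54]. Speed limits (rad/s): [2.39, 2.39, 3.01, 3.14, 3.14, 3.14].

### API

Orientations are given as a rotation vector (axis times angle).
In Python, from workcell import get_obs, get_image, job, models gives the robot as it stands.
- The arm moves only by the tool jog_arm, never from a script. Its argument "increments" is one flat list of numbers, 7 for each row, row after row: the turn, a rotation vector about the tool's x, y, z in degrees, then the shift along the tool's x, y, z in mm, then the opening in per cent of the stroke, from 0 (shut) to 100 (fully open). A call has 1 to 12 rows; each row shifts and turns the commanded pose from where the row before left it, along the tool's axes as they then stand; what a row does not reach is not made up. A row lasts 1/8 s, in which the tool goes at most 62.5 mm and 10.7 degrees, less where a joint would pass 70% of its speed; a pose out of reach is approached as far as the arm can. A call is refused whole if a number of a shift passes 62.5 or a number of a turn 10.7, either way. A call with a gripper value outside its range is refused whole. The fingers move at their own pace and stop on an object; the grip force is fixed at half the most. Time passes only in rows, so rows that do not move let the fingers close. It gives the time, the measured TCP pose, the force, the opening and the grip force at its end, in the units of the state.
- get_obs(): the state, without advancing time (a new reading comes with each control period).
- get_image(name): name is "scene" or "top"; returns a dict with "pixels" (420x560x3 uint8, blue, green, red), "depth" (420x560 float32, mm along the optical axis (not along the pixel's ray), 0 where there is no reading), "fx", "fy", "cx", "cy" (pixels), "cam_to_world" (4x4, takes a point from camera to world coordinates). Camera axes: x right, y up, looking along -z (the intrinsics and any distortion apply to the point x, -y, -z); pixel columns grow to the right and rows downward; lengths in mm; the calibration is good to about 2 mm. A picture is of the moment at which its call begins.
- job.close_job(): hands the job in; it is judged then, once.
Trained networks look in the newest picture that a camera, given by its name, has taken for a name from the list of things; names that differ only in an ending like _2 or _b are one class to them, and where a whole thing is asked for, a point or a joint stands for the part that bears it (a point fixed in the world has none). Each returns a list of dicts, best first, with "p" (0 to 1); they miss things now and then, are a little off and sometimes report something else, mostly with a low value. They report only what shows in the picture. A call takes as long as a camera call. They do not tell look-alikes from the thing itself.
- models.look_for(target, camera): "centre" ([x, y, z] in mm, in world coordinates, good to about 4 mm: the middle of the surface that is visible of it).
- models.regions_of(target, camera): "region" (420x560 bool, what is visible of it).
The state is a dict: "t": time; "qpos": joint angles; "qvel": joint speeds; "joint_torque": joint torques, N m; "ee_pos": TCP position; "orientation": TCP orientation; "ft_force": force on the tool from outside, world axes, zero at the start; "moment": the same for the moment, N m; "width": finger opening in mm; "grasp_force": force on a finger pad.
Only numpy, scipy, OpenCV 4.12 (cv2) and the standard library are available. Lean on these libraries where they do the work, as an engineer would, in place of code of your own. Each camera call takes 0.05 s, during which the arm holds its last target. There are 200 camera calls.

### The job

Set up the two posts on the welding table ready for tacking: stand the square tube upright in the middle of the square foot plate with its sides parallel to the plate's, and lay the flat cap plate centred and squared up on top of the tube; lay the collar ring flat in the middle of the round foot plate and stand the pipe upright, centred, on the collar. Set the channel piece on the table, open side up, exactly midway between the two foot plates, on the straight line joining their centres. Do not move the spray can or the hammer, and let go of everything.

Things in the scene. Friction and masses are not known exactly. Their poses are not given: they have to be found in the camera images.
- square_foot: Fixed bare-steel square plate, 110 x 110 mm, 8 mm thick, flat on the table. Origin at the centre of its underside (table height); x and y along its sides, z up. The line to the centre of the round foot plate runs along this plate's y axis, to +y or to -y, and the two centres are always 240 mm apart.
- round_foot: Fixed bare-steel round plate, 110 mm diameter, 8 mm thick, flat on the table. Origin at the centre of its underside, z up.
- square_tube: Loose short square metal tube standing upright, open at both ends: 50 x 50 mm outside, 4 mm wall, 70 mm tall. Origin at the centre of its lower end; x and y along its sides, z up. About 0.3 kg.
- pipe: Loose short round metal pipe standing upright, open at both ends: 48 mm outside diameter, 39 mm bore, 70 mm tall. Origin at the centre of its lower end, z up. About 0.28 kg.
- collar: Loose flat metal ring: 62 mm outside diameter, 34 mm bore, 14 mm thick, lying flat. The pipe is wider than its bore and stands on its upper face. Origin at the centre of its underside, z up. About 0.2 kg.
- cap: Loose solid flat rectangular metal plate, 70 x 50 mm, 12 mm thick, lying flat. Origin at the centre of its underside; x along the 70 mm side, y along the 50 mm side, z up. About 0.3 kg.
- channel: Loose short piece of metal U-channel, open side up: 60 mm long (along x), 50 mm wide over its two side walls (along y), 35 mm tall, base and walls 6 mm thick. Origin at the centre of its underside, z up. About 0.25 kg.
- spray_can: Bystander, loose: red spray can standing upright, 64 mm diameter, 170 mm tall, at the left of the work. Origin at the centre of its underside. Not to be moved.
- hammer: Bystander, loose: hammer about 280 mm long lying at the far edge of the work, beyond the foot plates. Its x axis runs along the handle towards the head. Not to be moved.
- jig_block: Bystander, fixed: black cast jig block, 100 x 130 mm, 63 mm tall, with a slot along x between two ridges on top, at the right of the work. Origin at the centre of its underside.
Things that resemble listed ones, but are neither listed nor needed, are in the scene too. What is shaped like the collar but pink or turquoise is not meant. Leave any blue look-alike of the square_tube alone.

How it is judged (in metres and radians):
At the end, for the whole second after the job is handed in: Tube on square plate within 12 mm, parallel within 0.17 rad; cap on tube within 12 mm, parallel within 0.2 rad; collar on round plate within 12 mm; pipe on collar within 10 mm; channel on table within 15 mm (each way) of the midpoint; heights within 4 mm, tilts under 0.1 rad, at rest (horizontal distance between square_tube and square_foot below 0.012 m and height (world z) of square_tube between 0.004 and 0.012 m and (angle between the x axis of square_tube and the x axis of square_foot, either way round below 0.17 rad or angle between the x axis of square_tube and the y axis of square_foot, either way round below 0.17 rad) and horizontal distance between cap and square_tube below 0.012 m and height (world z) of cap between 0.074 and 0.082 m and (angle between the x axis of cap and the x axis of square_tube, either way round below 0.2 rad or angle between the x axis of cap and the y axis of square_tube, either way round below 0.2 rad) and horizontal distance between collar and round_foot below 0.012 m and height (world z) of collar between 0.004 and 0.012 m and horizontal distance between pipe and collar below 0.01 m and height (world z) of pipe between 0.018 and 0.026 m and x of channel in the frame of square_foot between -0.015 and 0.015 m and (y of channel in the frame of square_foot between 0.105 and 0.135 m or y of channel in the frame of square_foot between -0.135 and -0.105 m) and horizontal distance between channel and round_foot below 0.14 m and height (world z) of channel between -0.004 and 0.004 m and angle between each of square_tube, pipe, collar, cap, channel's own z axis and vertical below 0.1 rad and linear speed of each of square_tube, pipe, collar, cap, channel below 0.02 m/s and angular speed of each of square_tube, pipe, collar, cap, channel below 0.2 rad/s); the robot touches nothing.
It fails at once if the spray can is moved more than 30 mm or tipped (distance of spray_can from where it was at the start of the episode above 0.03 m or angle between spray_can's own z axis and vertical above 0.3 rad).
It fails at once if the hammer is moved more than 30 mm (distance of hammer from where it was at the start of the episode above 0.03 m).
It also fails if it takes over 144 s, if anything falls off the work surface, if the arm or the gripper's body presses on something with over 40 N, if the wrist force passes 120 N, or if a joint passes its speed limit or range.

## Working session

There is one attempt and no reset: what is moved stays moved. The work goes in short steps, Python scripts to look and compute and a tool call to move; the robot and the scene stay as the last step left them, time stands still between calls to the robot, and variables do not carry over. Pictures are saved under pics/ and viewed, at most 14 in all, crops included, and the job is handed in when it is done.

Besides the shell and the picture viewer there is one more tool, called after "Emit:" in YAML: its name, and indented under it one key for each argument. jog_arm: Moves the arm, as the interface text tells. Its arguments: {"type":"object","properties":{"increments":{"type":"array"}},"required":["increments"]}

```bash
mkdir -p pics; ls; python3 - <<'E'
from workcell import get_obs,get_image,models
import cv2,numpy as np
for c in ("scene","top"):
    im=get_image(c); cv2.imwrite(f"pics/{c}0.png",im["pixels"]); print(c,im["fx"],im["cx"],im["cy"],im["cam_to_world"],[k for k in im])
    for n in "square_foot round_foot square_tube pipe collar cap channel spray_can hammer jig_block".split():
        print(n,[(np.round(d["centre"]).astype(int).tolist(),round(d["p"],2)) for d in models.look_for(n,c)])
print(get_obs())
E
```

```text
pics
scene 388.7885864722527 283.80490797569735 206.01748327331225 [[-4.12316313e-01 -6.42817584e-01  6.45585634e-01  1.17019622e+03]
 [ 9.11004302e-01 -2.97252059e-01  2.85853766e-01  2.76687922e+02]
 [ 8.14983149e-03  7.05993461e-01  7.08171457e-01  7.00393732e+02]
 [ 0.00000000e+00  0.00000000e+00  0.00000000e+00  1.00000000e+00]] ['pixels', 'depth', 'fx', 'fy', 'cx', 'cy', 'cam_to_world']
square_foot [([649, -154, 8], 0.63), ([418, -162, 15], 0.18)]
round_foot [([615, 85, 9], 0.75)]
square_tube [([474, -418, 46], 0.74), ([496, -311, 41], 0.56), ([618, 84, 8], 0.18)]
pipe [([501, 303, 46], 0.83), ([700, 439, 125], 0.31)]
collar [([537, -46, 13], 0.65), ([350, 90, 14], 0.53), ([426, 10, 17], 0.52)]
cap [([416, -157, 14], 0.86)]
channel [([430, 180, 6], 0.55)]
spray_can [([701, 441, 124], 0.61), ([646, -413, 39], 0.22)]
hammer [([803, 2, 24], 0.66), ([501, 308, 45], 0.5), ([647, -414, 38], 0.42)]
jig_block [([647, -413, 35], 0.7), ([428, 11, 18], 0.54)]
top 507.62073583048834 274.7782437254595 211.66797773423784 [[ 2.09101980e-03  9.97220913e-01 -7.44719992e-02  4.68992105e+02]
 [-9
[... 785 characters left out ...]
]
{'t': 1.1, 'qpos': array([ 1.22002797e+00,  4.23116582e-01,  1.62987244e+00,  3.82421786e-06,
        1.08859192e+00, -1.89795453e-02]), 'qvel': array([-1.45887102e-04, -2.69119312e-04,  3.47739249e-04,  3.48905051e-04,
       -6.46501283e-05, -1.68550552e-03]), 'joint_torque': array([-8.92058561e-04, -5.44582736e+01, -2.74050450e+01,  6.44865423e-02,
        1.68824592e-02, -4.11347935e-05]), 'ee_pos': array([203.54735225, 590.92748659, 222.67554934]), 'orientation': array([-5.18787953e-01, -3.09846027e+00, -1.90677509e-05]), 'ft_force': array([-0.61667691,  0.16826918, -0.16047225]), 'moment': array([-0.02380744, -0.01205223,  0.01116944]), 'grasp_force': 0.0, 'width': 87.87150454301755}
```

View pics/scene0.png

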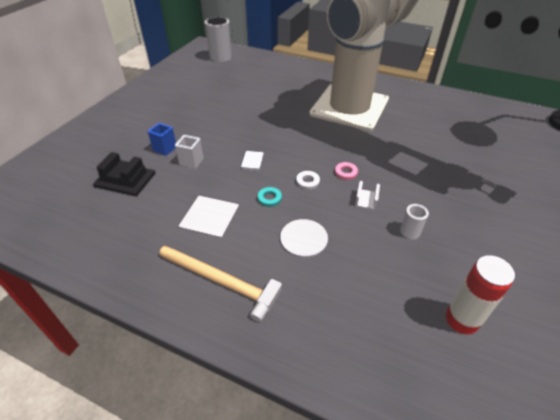

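View pics/top0.png

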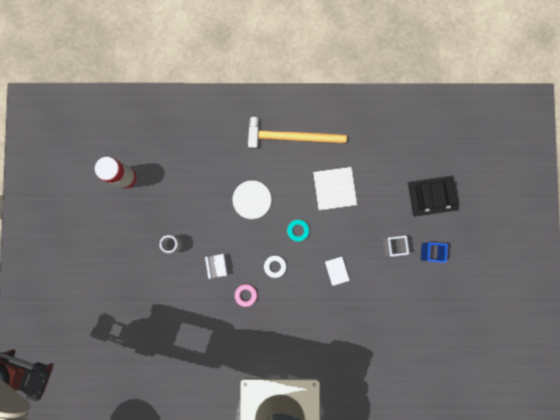

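```bash
cat > h.py <<'E'
from workcell import get_obs,get_image,models
import cv2,numpy as np
def world(im):
    v,u=np.mgrid[0:420,0:560]; d=im["depth"].astype(float)
    P=np.stack([(u-im["cx"])/im["fx"]*d,-(v-im["cy"])/im["fy"]*d,-d,np.ones_like(d)],-1)
    return P@im["cam_to_world"].T
E
python3 - <<'E'
from h import *
np.set_printoptions(precision=1,suppress=True)
for c,px in (("top",{"sfoot":(335,188),"rfoot":(252,200),"cap":(337,271),"collar":(275,266),"tube":(398,246),"pipe":(169,244),"chan":(217,266),"hamm":(253,134)}),("scene",{"sfoot":(209,216),"rfoot":(304,238),"cap":(253,160),"collar":(308,180),"tube":(190,152),"pipe":(415,222),"chan":(368,195),"hamm":(267,300)})):
    im=get_image(c); W=world(im); ok=im["depth"]>0
    print(c,"depth ok",ok.mean(), "table z", [W[r,k,2] for r,k in ((320,430),(210,330),(150,200),(230,200),(250,300),(100,250))])
    for n,(u,v) in px.items():
        m=np.zeros((420,560),bool); m[v-35:v+35,u-35:u+35]=1
        m&=ok&(W[...,2]>3.5)&(im["pixels"].min(-1)>50)
        l,cc,st,ce=cv2.connectedComponentsWithStats(m.astype(np.uint8))
        ds=[(np.hypot(ce[i][0]-u,ce[i][1]-v),i) for i in range(1,l) if st[i][4]>60]
        if not ds: print(n,None); continue
        p=W[cc==min(ds)[1]]; top=p[p[:,2]>np.percentile(p[:,2],95)-6]
        r=cv2.minAreaRect(top[:,:2].astype(np.float32))
        print(n,len(p),"zmax",np.percentile(p[:,2],95),"rect",np.round(r[0],1),np.round(r[1],1),round(r[2],1),"mean",top[:,:2].mean(0))
E
```

```text
top depth ok 0.995922619047619 table z [np.float64(3.0320200734620357), np.float64(1.8615079258322567), np.float64(-0.14138162622725758), np.float64(-10.08131442574063), np.float64(0.6160961643470273), np.float64(1450.6366955256206)]
sfoot 1501 zmax 13.698401130721095 rect [ 647.3 -156.5] [115.3 110. ] 7.9 mean [ 643.9 -156.5]
rfoot 1134 zmax 13.848004176647828 rect [612.   80.9] [109.5 106.5] 59.6 mean [611.9  79.6]
cap 496 zmax 17.737637717838368 rect [ 410.5 -160.2] [69.1 49.6] 17.9 mean [ 409.7 -161.3]
collar 314 zmax 18.806544270863526 rect [422.9  13.7] [56.1 59.1] 0.1 mean [423.5  14.9]
tube 341 zmax 73.54443839156465 rect [ 481.  -319.7] [49.5 51.6] 6.4 mean [ 482.  -319.9]
pipe 253 zmax 73.00302075303334 rect [484.9 303. ] [46.1 44.6] 0.1 mean [485.  303.5]
chan 399 zmax 37.552271726906085 rect [423.6 177.9] [58.9 50.9] 10.3 mean [424.7 177.7]
hamm 577 zmax 30.355773428627113 rect [803.   34.4] [ 86.8 111.1] 0.1 mean [797.5  56.3]
scene depth ok 0.9960586734693877 table z [np.float64(-0.7266130056035536), np.float64(0.9905866845182345), np.float64(34.3969521782476), np.float64(6.801449627385409), np.float64(6.14672300129223), np.float64(0.4325548607832843)]
sfoot 1486 zmax 9.007771675900443 rect [ 644.5 -157.4] [114.3 111.6] 8.4 mean [ 647.4 -155.6]
rfoot 1343 zmax 8.923412869061119 rect [611.8  79.4] [110.7 107.4] 20.4 mean [614.1  81.2]
cap 306 zmax 12.872915235074714 rect [ 410.3 -160.6] [74.  49.8] 16.7 mean [ 412.2 -159.8]
collar 271 zmax 14.486741143286224 rect [422.1  13.8] [60.2 61. ] 40.8 mean [424.2  14.4]
tube 695 zmax 68.98665363255672 rect [ 481.6 -320.6] [54.2 53.4] 6.5 mean [ 481.3 -319.4]
pipe 663 zmax 68.92591662714045 rect [485.1 302.9] [47.4 46.2] 6.2 mean [486.1 303.6]
chan 313 zmax 34.55668254692921 rect [423.5 177.7] [61.5 50. ] 10.0 mean [425.3 178.5]
hamm 984 zmax 26.337088616908932 rect [811.6  53.1] [ 86.6 101.7] 18.9 mean [801.1  61.6]
```

```bash
cat >> h.py <<'E'
from scipy.spatial.transform import Rotation as R
def plan(*targets):
    """targets (x,y,z,yaw of tool y in deg, mod 180): prints turn about tool z, then shift in tool axes after that turn"""
    o=get_obs(); p=o["ee_pos"]; M=R.from_rotvec(o["orientation"]).as_matrix(); yaw=np.degrees(np.arctan2(M[1,1],M[0,1]))
    print("t %.1f"%o["t"],"pos",np.round(p,1),"yaw %.1f"%yaw,"q1,q6",np.degrees(o["qpos"][[0,5]]).round(),"w %.1f gf %.1f"%(o["width"],o["grasp_force"]),"tilt z",M[:,2].round(4))
    for x,y,z,w in targets:
        d=(w-yaw+90)%180-90; yaw+=d; a=np.radians(yaw); D=np.array([x,y,z])-p
        ty=np.array([np.cos(a),np.sin(a)]); tx=np.array([-ty[1],ty[0]])
        print("turn z %.1f | dx %.1f dy %.1f dz %.1f"%(-d,D[:2]@tx,D[:2]@ty,-D[2])); p=np.array([x,y,z])
E
python3 - <<'E'
from h import *
im=cv2.imread("pics/top0.png")[140:310,140:460]; cv2.imwrite("pics/crop.png",cv2.resize(im,None,fx=2.4,fy=2.4,interpolation=2))
plan((423.5,177.8,120,100),(423.5,177.8,12,100))
E
```

```text
t 1.2 pos [203.6 590.9 222.7] yaw 71.0 q1,q6 [70. -1.] w 87.8 gf 0.0 tilt z [-0.  0. -1.]
turn z -29.0 | dx -144.9 dy -445.0 dz 102.7
turn z -0.0 | dx 0.0 dy 0.0 dz 108.0
```

View pics/crop.png

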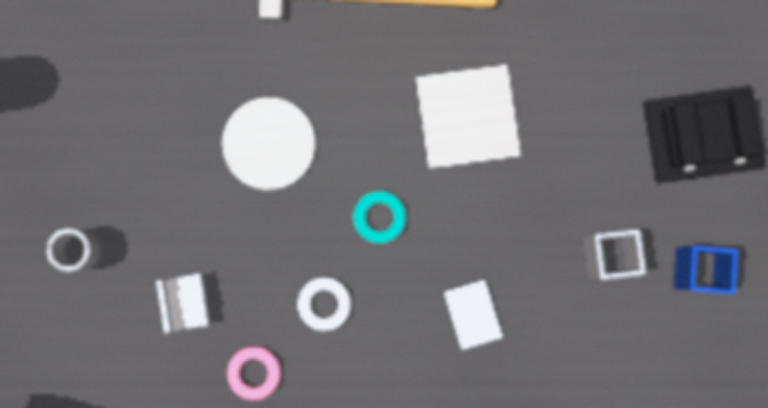

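Collar: white ring at crop (324,304), not pink (253,373) or turquoise (379,217). Square tube: grey (620,254), not blue (714,270). Pipe is (68,249); channel is (182,303) with its walls left and right; cap is the small plate (473,315). Start with the channel.

Emit:
jog_arm:
  increments: [0,0,-10,0,0,20,100,0,0,-10,0,0,20,100,0,0,-9,0,0,20,100,0,0,0,-16,-49,10,100,0,0,0,-16,-49,10,100,0,0,0,-16,-50,10,100,0,0,0,-16,-50,10,100,0,0,0,-16,-50,3,100,0,0,0,-16,-50,0,100,0,0,0,-16,-49,0,100,0,0,0,-16,-49,0,100,0,0,0,-17,-49,0,100]

```text
t: 2.7
ee_pos: [424.5, 176.4, 120.0]
orientation: [-0.274, 3.129, 0.0]
ft_force: [0.2, 0.3, -0.2]
width: 87.7
grasp_force: 0.0
```

```bash
python3 - <<'E'
from h import *
plan((423.5,177.8,10,100.2))
E
```

```text
t 2.7 pos [424.5 176.4 120. ] yaw 100.0 q1,q6 [ 21. -79.] w 87.7 gf 0.0 tilt z [ 8.e-04  3.e-04 -1.e+00]
turn z -0.2 | dx 0.7 dy 1.5 dz 110.0
```

Emit:
jog_arm:
  increments: [0,0,0,1,1,40,100,0,0,0,0,0,40,100,0,0,0,0,0,20,100,0,0,0,0,0,10,100,0,0,0,0,0,0,0,0,0,0,0,0,0,0,0,0,0,0,0,0,0,0,0,0,0,0,0,0,0,0,0,0,0,0,0,0,0,0,0,0,0,0]

```text
t: 3.95
ee_pos: [422.7, 178.8, 10.2]
orientation: [-0.274, 3.129, 0.0]
ft_force: [-1.7, -0.1, 5.7]
width: 49.9
grasp_force: 30.0
```

```bash
python3 - <<'E'
from h import *
plan((423.5,177.8,100,100),(628.3,-38.6,100,97.8),(628.3,-38.6,11,97.8))
E
```

```text
t 4.0 pos [422.7 178.8  10.2] yaw 100.0 q1,q6 [ 21. -79.] w 49.9 gf 30.0 tilt z [ 8.e-04  3.e-04 -1.e+00]
turn z -0.0 | dx -0.6 dy -1.1 dz -89.8
turn z 2.2 | dx -173.5 dy -242.2 dz -0.0
turn z -0.0 | dx 0.0 dy 0.0 dz 89.0
```

Emit:
jog_arm:
  increments: [0,0,0,0,0,-30,0,0,0,0,0,0,-40,0,0,0,2,-25,-35,0,0,0,0,0,-30,-42,0,0,0,0,0,-30,-42,0,0,0,0,0,-30,-42,0,0,0,0,0,-30,-42,0,0,0,0,0,-29,-41,0,0,0,0,0,0,0,0,0,0,0,0,0,0,20,0,0,0,0,0,0,20,0,0,0,0,0,0,10,0]

```text
t: 5.45
ee_pos: [627.5, -36.7, 27.1]
orientation: [0.22, -3.13, -0.001]
ft_force: [0.4, -0.2, -2.0]
width: 49.5
grasp_force: 30.0
```

```bash
python3 - <<'E'
from h import *
plan((628.3,-38.6,10.2,97.8))
E
```

```text
t 5.5 pos [627.5 -36.7  27.1] yaw 98.1 q1,q6 [  -4. -102.] w 49.5 gf 30.0 tilt z [-4.e-03  4.e-04 -1.e+00]
turn z 0.3 | dx -0.5 dy -2.0 dz 16.9
```

Emit:
jog_arm:
  increments: [0,0,0,-0.5,-2,5,0,0,0,0,0,0,5,0,0,0,0,0,0,0,0]

```text
t: 5.82
ee_pos: [630.5, -39.6, 19.6]
orientation: [0.219, -3.134, 0.0]
ft_force: [-0.8, -1.2, -2.3]
width: 49.8
grasp_force: 30.0
```

Emit:
jog_arm:
  increments: [0,0,0,1.5,1,5,0,0,0,0,0,0,3.5,0,0,0,0,0,0,0,0,0,0,0,0,0,1,0,0,0,0,0,0,0,0]

```text
t: 6.45
ee_pos: [629.0, -39.0, 10.3]
orientation: [-0.219, 3.134, -0.0]
ft_force: [-0.4, 0.6, -1.3]
width: 49.9
grasp_force: 30.0
```

Emit:
jog_arm:
  increments: [0,0,0,0,0,0,75,0,0,0,0,0,0,85,0,0,0,0,0,0,85,0,0,0,0,0,-20,85,0,0,0,0,0,-40,95,0,0,0,0,0,-20,100]

```text
t: 7.2
ee_pos: [630.2, -39.0, 93.3]
orientation: [-0.219, 3.13, -0.001]
ft_force: [-0.1, -0.4, -0.2]
width: 87.1
grasp_force: 0.0
```

```bash
python3 - <<'E'
from h import *
plan((422.3,13.8,60,97.8),(422.3,13.8,4,97.8))
E
```

```text
t 7.2 pos [630.2 -39.   93.3] yaw 98.0 q1,q6 [  -5. -103.] w 87.1 gf 0.0 tilt z [ 3.7e-03 -3.0e-04 -1.0e+00]
turn z 0.2 | dx 198.8 dy 80.5 dz 33.3
turn z -0.0 | dx 0.0 dy 0.0 dz 56.0
```

Emit:
jog_arm:
  increments: [0,0,0,40,16,5,100,0,0,0,40,16,5,100,0,0,0,40,16,5,100,0,0,0,40,16,5,100,0,0,0,38,16,10,100,0,0,0,0,0,0,100,0,0,0,0,0,0,100]

```text
t: 8.07
ee_pos: [423.1, 12.8, 60.8]
orientation: [-0.219, 3.132, -0.0]
ft_force: [0.4, 0.8, -0.8]
width: 88.0
grasp_force: 0.0
```

```bash
python3 - <<'E'
from h import *
plan((422.3,13.8,4,97.8))
E
```

```text
t 8.1 pos [423.1  12.8  60.8] yaw 98.0 q1,q6 [  0. -98.] w 88.0 gf 0.0 tilt z [ 0.0023 -0.     -1.    ]
turn z 0.2 | dx 0.7 dy 1.1 dz 56.8
```

Emit:
jog_arm:
  increments: [0,0,0,0.5,1,25,100,0,0,0,0,0,20,100,0,0,0,0,0,11,100,0,0,0,0,0,0,0,0,0,0,0,0,0,0,0,0,0,0,0,0,0,0,0,0,0,0,0,0,0,0,0,0,0,0,0]

```text
t: 9.07
ee_pos: [421.6, 13.7, 4.7]
orientation: [-0.219, 3.133, -0.0]
ft_force: [-0.5, -0.4, 6.9]
width: 60.4
grasp_force: 30.0
```

```bash
python3 - <<'E'
from h import *
plan((422.3,13.8,50,98),(612,80.1,50,98),(612,80.1,13,98))
E
```

```text
t 9.1 pos [421.6  13.7   4.7] yaw 98.0 q1,q6 [  0. -98.] w 60.4 gf 30.0 tilt z [ 0.0013 -0.     -1.    ]
turn z -0.0 | dx -0.7 dy -0.0 dz -45.3
turn z -0.0 | dx -197.1 dy 39.3 dz -0.0
turn z -0.0 | dx 0.0 dy 0.0 dz 37.0
```

Emit:
jog_arm:
  increments: [0,0,0,0,0,-25,0,0,0,0,0,0,-25,0,0,0,0,-33,6.5,0,0,0,0,0,-33,6.5,0,0,0,0,0,-33,6.5,0,0,0,0,0,-33,6.5,0,0,0,0,0,-33,6.5,0,0,0,0,0,-33,6.5,0,0,0,0,0,0,0,0,0,0,0,0,0,0,0,0]

```text
t: 10.32
ee_pos: [610.1, 79.7, 53.5]
orientation: [0.219, -3.131, 0.0]
ft_force: [-0.1, -0.7, -1.7]
width: 60.3
grasp_force: 30.0
```

```bash
python3 - <<'E'
from h import *
plan((612,80.1,13,98))
im=get_image("scene"); W=world(im); print(im["pixels"].shape); cv2.imwrite("pics/s1.png",cv2.resize(im["pixels"][150:330,180:420],None,fx=3,fy=3,interpolation=2))
E
```

```text
t 10.3 pos [610.1  79.7  53.5] yaw 98.0 q1,q6 [  6. -92.] w 60.3 gf 30.0 tilt z [-2.5e-03 -3.0e-04 -1.0e+00]
turn z 0.0 | dx -2.0 dy 0.2 dz 40.5
(420, 560, 3)
```

View pics/s1.png

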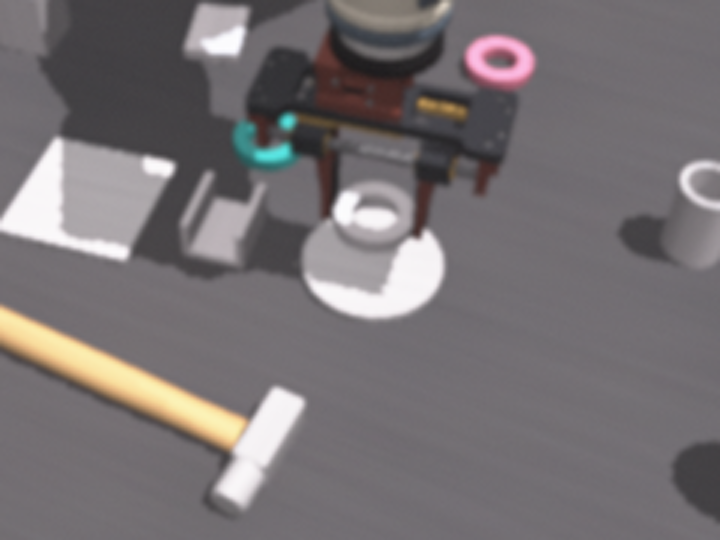

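The collar is held level between the fingers at (373,212), above the round plate at (373,265); the channel stands open side up at (222,222). Lower it.

Emit:
jog_arm:
  increments: [0,0,0,-1.5,0,15,0,0,0,0,0,0,15,0,0,0,0,0,0,7,0,0,0,0,0,0,0,0,0,0,0,0,0,2,0,0,0,0,0,0,1,0,0,0,0,0,0,0,0]

```text
t: 11.25
ee_pos: [613.3, 80.1, 14.4]
orientation: [-0.219, 3.134, 0.0]
ft_force: [-0.2, 0.6, -1.2]
width: 60.5
grasp_force: 30.0
```

```bash
python3 - <<'E'
from h import *
plan((612,80.1,12.8,98))
E
```

```text
t 11.2 pos [613.3  80.1  14.4] yaw 98.0 q1,q6 [  6. -92.] w 60.5 gf 30.0 tilt z [ 4.e-04  0.e+00 -1.e+00]
turn z -0.0 | dx 1.3 dy 0.2 dz 1.6
```

Lower the last bit, release, retreat, then measure everything again.

Emit:
jog_arm:
  increments: [0,0,0,1,0,1,0,0,0,0,0,0,1,0,0,0,0,0,0,0,0,0,0,0,0,0,0,85,0,0,0,0,0,0,90,0,0,0,0,0,0,90,0,0,0,0,0,-20,95,0,0,0,0,0,-40,100,0,0,0,0,0,-50,100,0,0,0,50,30,0,100,0,0,0,50,40,0,100,0,0,0,20,40,0,100]

```text
t: 12.75
ee_pos: [476.8, 171.6, 123.5]
orientation: [0.218, -3.134, 0.0]
ft_force: [0.6, 0.3, 0.2]
width: 87.9
grasp_force: 0.0
```

```bash
cat >> h.py <<'E'
def meas(c,boxes):
    """boxes name:(x,y,zlo,zhi,r): points of that height within r of x,y -> fitted rectangle"""
    im=get_image(c); W=world(im); b=-4.5 if c=="top" else -0.5
    for n,(x,y,a,z,r) in boxes.items():
        m=(im["depth"]>0)&(np.hypot(W[...,0]-x,W[...,1]-y)<r)&(W[...,2]+b>a)&(W[...,2]+b<z)&(im["pixels"].min(-1)>40)
        p=W[m][:,:2].astype(np.float32)
        if len(p)<20: print(c,n,"few",len(p)); continue
        q=cv2.minAreaRect(p); print(c,n,len(p),"rect",np.round(q[0],1),np.round(q[1],1),round(q[2],1),"circ",np.round(cv2.minEnclosingCircle(p)[0],1),"z",(np.median(W[m][:,2])+b).round(1))
E
python3 - <<'E'
from h import *
plan((485,303,120,98),(485,303,30,98))
B={"chan":(628,-38,25,45,50),"collar":(612,80,16,30,45),"tube":(481,-320,62,80,50),"pipe":(485,303,62,80,45)}
for c in ("scene","top"): meas(c,B)
E
```

```text
t 12.8 pos [476.8 171.6 123.5] yaw 97.9 q1,q6 [ 18. -80.] w 87.9 gf 0.0 tilt z [-2.e-04 -0.e+00 -1.e+00]
turn z -0.1 | dx -26.4 dy 129.0 dz 3.5
turn z -0.0 | dx 0.0 dy 0.0 dz 90.0
scene chan 154 rect [629.2 -39.4] [60.7 51.2] 7.6 circ [628.9 -39.6] z 32.7
scene collar 327 rect [613.8  79.5] [60.3 60.3] 22.0 circ [612.8  79.5] z 20.1
scene tube 144 rect [ 480.3 -320.5] [53.7 51.7] 5.8 circ [ 481.4 -319.9] z 67.1
scene pipe 158 rect [484.9 303.1] [46.5 47.1] 88.2 circ [484.7 304.1] z 67.1
top chan 94 rect [630. -39.] [58.4 50.1] 8.1 circ [630.  -38.9] z 30.5
top collar 168 rect [613.1  79.2] [59.4 58.3] 57.7 circ [612.7  79.6] z 18.8
top tube 105 rect [ 481.  -320.1] [50.  50.5] 7.2 circ [ 480.8 -320.2] z 66.4
top pipe few 0
```

Emit:
jog_arm:
  increments: [0,0,0,-9,43,0,100,0,0,0,-9,43,0,100,0,0,0,-8,43,0,100,0,0,0,0,0,0,100,0,0,0,0,0,0,100]

```text
t: 13.48
ee_pos: [487.4, 302.0, 122.5]
orientation: [-0.219, 3.134, -0.0]
ft_force: [-1.1, -0.3, -0.0]
width: 87.6
grasp_force: 0.0
```

```bash
python3 - <<'E'
from h import *
plan((485,303.2,35,98))
E
```

```text
t 13.5 pos [487.4 302.  122.5] yaw 98.0 q1,q6 [ 31. -67.] w 87.6 gf 0.0 tilt z [ 1.e-04 -3.e-04 -1.e+00]
turn z 0.0 | dx 2.2 dy 1.5 dz 87.5
```

Emit:
jog_arm:
  increments: [0,0,0,1.5,1,30,100,0,0,0,0,0,30,100,0,0,0,0,0,27,100,0,0,0,0,0,0,100,0,0,0,0,0,0,0,0,0,0,0,0,0,0,0,0,0,0,0,0,0,0,0,0,0,0,0,0,0,0,0,0,0,0,0]

```text
t: 14.6
ee_pos: [485.7, 303.8, 35.6]
orientation: [-0.219, 3.133, 0.0]
ft_force: [-0.7, 1.0, 3.6]
width: 46.9
grasp_force: 30.0
```

```bash
python3 - <<'E'
from h import *
plan((485,303.2,95,98),(612.9,79.5,95,98))
E
```

```text
t 14.6 pos [485.7 303.8  35.6] yaw 98.0 q1,q6 [ 31. -67.] w 46.9 gf 30.0 tilt z [ 5.e-04  3.e-04 -1.e+00]
turn z -0.0 | dx 0.8 dy -0.4 dz -59.4
turn z -0.0 | dx -95.5 dy -239.3 dz -0.0
```

Emit:
jog_arm:
  increments: [0,0,0,0,0,-30,0,0,0,0,0,0,-20,0,0,0,0,-15,-40,0,0,0,0,0,-16,-40,0,0,0,0,0,-16,-40,0,0,0,0,0,-16,-40,0,0,0,0,0,-16,-40,0,0,0,0,0,-16,-40,0,0,0,0,0,0,0,0,0,0,0,0,0,0,0,0,0,0,0,0,0,0,0]

```text
t: 15.98
ee_pos: [612.1, 80.1, 84.9]
orientation: [0.221, -3.133, -0.0]
ft_force: [-0.6, 0.2, -2.5]
width: 47.1
grasp_force: 30.0
```

```bash
python3 - <<'E'
from h import *
plan((612.9,79.5,57.6,98))
meas("scene",{"pipe":(612,80,95,150,30),"pipemid":(612,80,55,75,30)})
E
```

```text
t 16.0 pos [612.1  80.1  84.9] yaw 98.1 q1,q6 [  6. -92.] w 47.1 gf 30.0 tilt z [-0.001  0.    -1.   ]
turn z 0.1 | dx -0.7 dy -0.7 dz 27.3
scene pipe 449 rect [613.3  76. ] [49.7 51.5] 31.5 circ [614.9  80.6] z 111.3
scene pipemid 123 rect [624.6  83.5] [19.  45.4] 17.1 circ [615.5  80.7] z 65.6
```

Emit:
jog_arm:
  increments: [0,0,0,-0.5,-0.5,10,0,0,0,0,0,0,10,0,0,0,0,0,0,4,0,0,0,0,0,0,0,0,0,0,0,0,0,0,0,0,0,0,0,0,1.5,0,0,0,0,0,0,0,0]

```text
t: 16.9
ee_pos: [613.6, 78.6, 59.8]
orientation: [-0.219, 3.134, 0.0]
ft_force: [0.1, -0.3, -2.5]
width: 46.9
grasp_force: 30.0
```

Emit:
jog_arm:
  increments: [0,0,0,0.5,0.5,1.2,0,0,0,0,0,0,0.8,0,0,0,0,0,0,0,0,0,0,0,0,0,0,0]

```text
t: 17.4
ee_pos: [613.0, 79.1, 57.7]
orientation: [0.219, -3.134, 0.0]
ft_force: [-0.6, 0.3, -2.2]
width: 46.6
grasp_force: 30.0
```

Emit:
jog_arm:
  increments: [0,0,0,0,0,0.4,0,0,0,0,0,0,0,70,0,0,0,0,0,0,85,0,0,0,0,0,0,100,0,0,0,0,0,0,100,0,0,0,0,0,-30,100,0,0,0,0,0,-40,100,0,0,0,0,0,-10,100]

```text
t: 18.4
ee_pos: [614.6, 79.2, 139.7]
orientation: [-0.219, 3.13, 0.0]
ft_force: [0.4, 0.3, -1.0]
width: 87.7
grasp_force: 0.0
```

```bash
python3 - <<'E'
from h import *
plan((481,-320.3,130,96.5))
E
```

```text
t 18.4 pos [614.6  79.2 139.7] yaw 98.0 q1,q6 [  6. -92.] w 87.7 gf 0.0 tilt z [ 4.3e-03  5.0e-04 -1.0e+00]
turn z 1.5 | dx 177.9 dy -381.9 dz 9.7
```

Emit:
jog_arm:
  increments: [0,0,1.5,0,0,0,100,0,0,0,20,-42,0,100,0,0,0,20,-42,0,100,0,0,0,20,-42,0,100,0,0,0,20,-43,0,100,0,0,0,20,-43,0,100,0,0,0,20,-43,0,100,0,0,0,20,-43,0,100,0,0,0,20,-42,0,100,0,0,0,18,-42,0,100,0,0,0,0,0,0,100,0,0,0,0,0,0,100]

```text
t: 19.9
ee_pos: [478.6, -319.7, 135.9]
orientation: [0.176, -3.135, -0.003]
ft_force: [-0.2, 0.2, -0.2]
width: 87.7
grasp_force: 0.0
```

```bash
python3 - <<'E'
from h import *
plan((481,-320.3,35,96.5))
B={"chan":(628,-38,25,45,50),"collar":(612,80,16,30,45),"pipe":(612,80,80,99,45),"sfoot":(645,-157,5,12,85),"rfoot":(612,80,5,12,65)}
for c in ("scene","top"): meas(c,B)
E
```

```text
t 19.9 pos [ 478.6 -319.7  135.9] yaw 96.4 q1,q6 [ -35. -131.] w 87.7 gf 0.0 tilt z [-0.0019  0.0017 -1.    ]
turn z -0.1 | dx -2.3 dy -0.9 dz 100.9
scene chan 154 rect [629.6 -39.2] [61.3 50.7] 7.9 circ [629.2 -38. ] z 32.8
scene collar 202 rect [619.9  82.1] [46.  60.2] 22.5 circ [613.5  79.6] z 20.3
scene pipe 205 rect [611.9  78.4] [47.  46.9] 69.4 circ [611.8  78.3] z 88.5
scene sfoot 1307 rect [ 644.6 -156.4] [111.7 110.5] 7.7 circ [ 644.4 -157.3] z 6.7
scene rfoot 680 rect [616.8  82.1] [100.1 108.2] 25.2 circ [611.9  80.5] z 6.7
top chan 93 rect [630.1 -39.2] [57.4 50. ] 7.9 circ [629.8 -38.8] z 30.8
top collar 85 rect [608.9  78.2] [52.8 59.1] 15.9 circ [612.7  79.7] z 18.8
top pipe 85 rect [612.4  78.3] [46.1 45.8] 26.4 circ [612.1  78.5] z 87.8
top sfoot 647 rect [ 652.3 -156. ] [125.1 110.3] 7.2 circ [ 645.8 -159.1] z 6.8
top rfoot 334 rect [611.3  79.6] [106.  105.6] 0.6 circ [612.1  80.7] z 6.9
```

Emit:
jog_arm:
  increments: [0,0,0,-1.5,-0.5,35,100,0,0,0,0,0,35,100,0,0,0,0,0,31,100,0,0,0,0,0,0,100,0,0,0,0,0,0,0,0,0,0,0,0,0,0,0,0,0,0,0,0,0,0,0,0,0,0,0,0,0,0,0,0,0,0,0]

```text
t: 21.12
ee_pos: [481.1, -321.0, 36.9]
orientation: [-0.178, 3.136, -0.0]
ft_force: [-1.3, 1.3, 5.8]
width: 50.0
grasp_force: 30.0
```

```bash
python3 - <<'E'
from h import *
plan((481,-320.3,80,97.8),(644.5,-157.1,80,97.8))
E
```

```text
t 21.1 pos [ 481.1 -321.    36.9] yaw 96.5 q1,q6 [ -35. -131.] w 50.0 gf 30.0 tilt z [ 5.e-04 -2.e-04 -1.e+00]
turn z -1.3 | dx -0.0 dy 0.7 dz -43.1
turn z -0.0 | dx -184.1 dy 139.5 dz -0.0
```

Emit:
jog_arm:
  increments: [0,0,0,0,0,-20,0,0,0,0,0,0,-25,0,0,0,-1.3,0,0,0,0,0,0,0,-37,28,0,0,0,0,0,-37,28,0,0,0,0,0,-37,28,0,0,0,0,0,-37,28,0,0,0,0,0,-36,28,0,0,0,0,0,0,0,0,0,0,0,0,0,0,0,0,0,0,0,0,0,0,0]

```text
t: 22.5
ee_pos: [642.9, -158.1, 80.7]
orientation: [0.212, -3.133, -0.0]
ft_force: [0.1, 0.2, -3.6]
width: 49.8
grasp_force: 30.0
```

```bash
python3 - <<'E'
from h import *
plan((644.5,-157.1,45,97.8))
E
```

```text
t 22.5 pos [ 642.9 -158.1   80.7] yaw 97.7 q1,q6 [ -15. -113.] w 49.8 gf 30.0 tilt z [-1.4e-03  2.0e-04 -1.0e+00]
turn z -0.1 | dx -1.7 dy 0.8 dz 35.7
```

Emit:
jog_arm:
  increments: [0,0,0,-1,0.5,12,0,0,0,0,0,0,12,0,0,0,0,0,0,7,0,0,0,0,0,0,2,0,0,0,0,0,0,0,0,0,0,0,0,0,0,0]

```text
t: 23.25
ee_pos: [645.4, -156.7, 48.7]
orientation: [-0.213, 3.134, -0.0]
ft_force: [-0.2, 0.9, -2.8]
width: 49.9
grasp_force: 30.0
```

Emit:
jog_arm:
  increments: [0,0,0,0.5,0,2,0,0,0,0,0,0,1.5,0,0,0,0,0,0,0,0,0,0,0,0,0,0,0]

```text
t: 23.75
ee_pos: [644.7, -156.7, 44.9]
orientation: [-0.213, 3.134, -0.0]
ft_force: [-0.6, -0.1, -2.4]
width: 50.0
grasp_force: 30.0
```

Emit:
jog_arm:
  increments: [0,0,0,0,0,0.6,0,0,0,0,0,0,0,0,0,0,0,0,0,0,75,0,0,0,0,0,0,90,0,0,0,0,0,0,100,0,0,0,0,0,-30,100,0,0,0,0,0,-40,100,0,0,-9.5,0,0,0,100]

```text
t: 24.75
ee_pos: [647.0, -157.3, 117.7]
orientation: [-0.477, 3.099, -0.004]
ft_force: [-0.4, 0.2, 0.3]
width: 87.5
grasp_force: 0.0
```

```bash
python3 - <<'E'
from h import *
plan((410.4,-160.5,60,107.5))
for c in ("scene","top"): meas(c,{"tube":(645,-157,69,84,60),"cap":(410,-160,6,18,65)})
E
```

```text
t 24.8 pos [ 647.  -157.3  117.7] yaw 107.5 q1,q6 [ -15. -122.] w 87.5 gf 0.0 tilt z [ 0.006  -0.0016 -1.    ]
turn z -0.0 | dx 226.6 dy 68.1 dz 57.7
scene tube 215 rect [ 643.8 -157.5] [52.2 52. ] 8.0 circ [ 644.5 -156.8] z 75.2
scene cap 290 rect [ 410.3 -160.3] [72.7 49.6] 16.5 circ [ 409.3 -161.3] z 10.2
top tube few 4
top cap few 0
```

Emit:
jog_arm:
  increments: [0,0,0,45,13,0,100,0,0,0,45,14,10,100,0,0,0,45,14,15,100,0,0,0,45,14,15,100,0,0,0,45,13,15,100,0,0,0,0,0,0,100,0,0,0,0,0,0,100]

```text
t: 25.72
ee_pos: [410.5, -159.0, 59.2]
orientation: [-0.468, 3.106, -0.001]
ft_force: [1.4, 0.7, 0.8]
width: 87.6
grasp_force: 0.0
```

```bash
python3 - <<'E'
from h import *
plan((410.4,-160.5,4,107.2))
E
```

```text
t 25.7 pos [ 410.5 -159.    59.2] yaw 107.2 q1,q6 [ -23. -130.] w 87.6 gf 0.0 tilt z [ 8.e-04 -3.e-04 -1.e+00]
turn z -0.0 | dx 0.5 dy -1.4 dz 55.2
```

Emit:
jog_arm:
  increments: [0,0,0,0.5,-1,25,100,0,0,0,0,0,20,100,0,0,0,0,0,9,100,0,0,0,0,0,0,100,0,0,0,0,0,0,0,0,0,0,0,0,0,0,0,0,0,0,0,0,0,0,0,0,0,0,0,0,0,0,0,0,0,0,0]

```text
t: 26.85
ee_pos: [409.6, -159.9, 5.4]
orientation: [-0.472, 3.105, -0.0]
ft_force: [-0.6, 0.5, 3.7]
width: 49.6
grasp_force: 30.0
```

```bash
python3 - <<'E'
from h import *
plan((410.4,-160.5,115,97.9),(644.3,-157.2,115,97.9))
E
```

```text
t 26.9 pos [ 409.6 -159.9    5.4] yaw 107.3 q1,q6 [ -23. -130.] w 49.6 gf 30.0 tilt z [ 5.e-04 -2.e-04 -1.e+00]
turn z 9.4 | dx -0.7 dy -0.7 dz -109.6
turn z -0.0 | dx -232.1 dy -28.9 dz -0.0
```

Emit:
jog_arm:
  increments: [0,0,0,0,0,-30,0,0,0,0,0,0,-40,0,0,0,9.4,0,0,-35,0,0,0,0,-39,-5,0,0,0,0,0,-39,-5,0,0,0,0,0,-39,-5,0,0,0,0,0,-39,-5,0,0,0,0,0,-39,-5,0,0,0,0,0,-38,-4,0,0,0,0,0,0,0,0,0,0,0,0,0,0,0,0]

```text
t: 28.22
ee_pos: [642.5, -156.1, 108.9]
orientation: [0.216, -3.131, -0.001]
ft_force: [-0.9, -0.3, -4.5]
width: 49.5
grasp_force: 30.0
```

```bash
python3 - <<'E'
from h import *
plan((644.3,-157.2,83.4,97.9))
im=get_image("scene"); cv2.imwrite("pics/s2.png",cv2.resize(im["pixels"][130:290,130:350],None,fx=3,fy=3,interpolation=2))
E
```

```text
t 28.2 pos [ 642.5 -156.1  108.9] yaw 97.9 q1,q6 [ -15. -113.] w 49.5 gf 30.0 tilt z [-3.1e-03  7.0e-04 -1.0e+00]
turn z -0.0 | dx -1.7 dy -1.3 dz 25.5
```

View pics/s2.png

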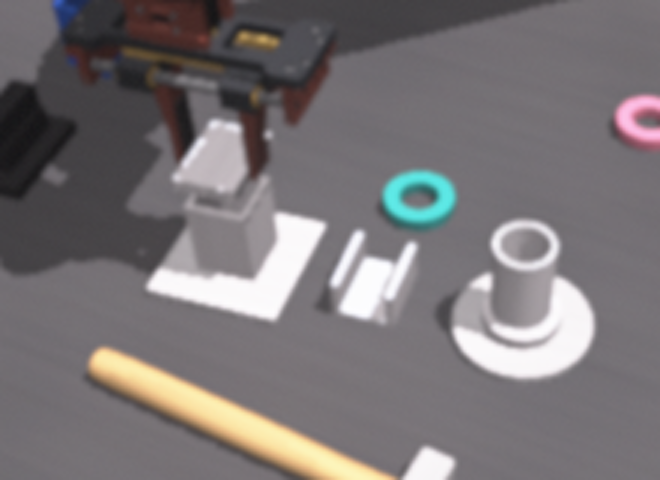

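The cap hangs level above the tube (cap at (220,155), tube at (233,235)); channel (370,278) and pipe on collar (525,275) stand properly. Lower the cap.

Emit:
jog_arm:
  increments: [0,0,0,-0.5,-1,8,0,0,0,0,0,0,8,0,0,0,0,0,0,3,0,0,0,0,0,0,0,0,0,0,0,0,0,0,0,0,0,0,0,0,0,0]

```text
t: 29.02
ee_pos: [645.0, -157.4, 91.4]
orientation: [-0.216, 3.134, -0.0]
ft_force: [-0.4, 0.7, -3.9]
width: 49.7
grasp_force: 30.0
```

Emit:
jog_arm:
  increments: [0,0,0,0,0,4,0,0,0,0,0,0,2,0,0,0,0,0,0,1,0,0,0,0,0,0,0,0,0,0,0,0,0,0,0]

```text
t: 29.65
ee_pos: [644.8, -157.5, 84.2]
orientation: [-0.216, 3.134, -0.0]
ft_force: [-0.1, 0.2, -3.6]
width: 49.4
grasp_force: 30.0
```

Emit:
jog_arm:
  increments: [0,0,0,0,0,0.6,0,0,0,0,0,0,0.6,0,0,0,0,0,0,0,0,0,0,0,0,0,0,0]

```text
t: 30.15
ee_pos: [644.9, -157.4, 83.4]
orientation: [-0.216, 3.134, -0.0]
ft_force: [-2.3, 0.6, 2.4]
width: 49.7
grasp_force: 30.0
```

Contact felt (from -3.6 N to +2.4 N). Release and retreat.

Emit:
jog_arm:
  increments: [0,0,0,0,0,0,65,0,0,0,0,0,0,80,0,0,0,0,0,0,100,0,0,0,0,0,0,100,0,0,0,0,0,-30,100,0,0,0,0,0,-50,100,0,0,0,50,0,-40,100,0,0,0,60,0,0,100,0,0,0,60,0,0,100,0,0,0,60,0,0,100,0,0,0,0,0,0,100]

```text
t: 31.52
ee_pos: [414.2, -188.4, 201.8]
orientation: [0.213, -3.132, -0.002]
ft_force: [0.5, -0.6, 0.9]
width: 87.9
grasp_force: 0.0
```

```bash
python3 - <<'E'
from h import *
B={"cap":(644,-157,82,99,60),"tubewall":(644,-157,30,60,60),"chan":(628,-38,25,45,50),"pipe":(612,80,80,99,45),"collar":(612,80,16,30,45),"sfoot":(645,-157,5,12,85)}
for c in ("scene","top"): meas(c,B)
im=get_image("scene"); cv2.imwrite("pics/s3.png",cv2.resize(im["pixels"][130:340,130:400],None,fx=2.8,fy=2.8,interpolation=2))
plan()
E
```

```text
scene cap 509 rect [ 644.8 -157.7] [72.6 51.2] 8.9 circ [ 644.5 -157.6] z 88.4
scene tubewall 262 rect [ 654.2 -143.5] [37.5 70.8] 52.7 circ [ 644.  -156.8] z 45.1
scene chan 147 rect [629.5 -39.1] [60.3 50.5] 8.4 circ [629.3 -39.9] z 32.7
scene pipe 210 rect [611.9  79.1] [46.2 47.2] 83.8 circ [611.5  78.7] z 88.4
scene collar 205 rect [620.6  81.8] [45.6 60.5] 19.0 circ [613.5  79.4] z 20.7
scene sfoot 821 rect [ 645.2 -157.2] [111.  110.8] 7.9 circ [ 644.8 -156.7] z 6.8
top cap 449 rect [ 645.2 -157.3] [70.6 50.1] 7.2 circ [ 644.1 -156.3] z 86.6
top tubewall 21 rect [ 640.6 -132.4] [48.7  1. ] 7.8 circ [ 640.6 -132.6] z 42.1
top chan 95 rect [630.2 -39. ] [57.  50.5] 8.0 circ [630.  -38.8] z 30.7
top pipe 90 rect [611.2  78.5] [46.3 45.9] 0.6 circ [611.8  78.6] z 88.2
top collar 86 rect [607.7  78.4] [50.9 59.5] 12.0 circ [612.5  79.5] z 19.2
top sfoot 375 rect [ 659.1 -161.2] [136.2 135.1] 8.0 circ [ 650.8 -153.7] z 6.8
t 31.7 pos [ 419.4 -189.3  202.6] yaw 97.9 q1,q6 [ -26. -124.] w 88.0 gf 0.0 tilt z [ 2.e-03 -8.e-04 -1.e+00]
```

View pics/s3.png

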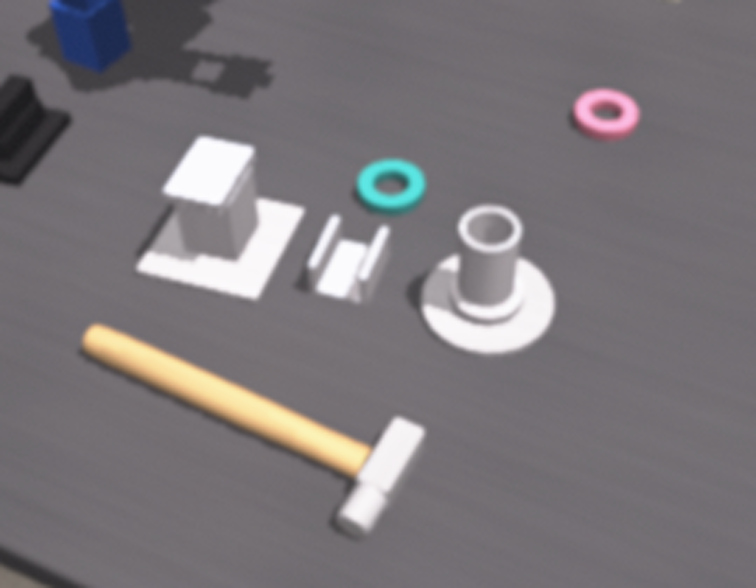

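The capped tube stands at (215,200), the channel at (348,260) and the pipe on its collar at (488,265). All measure within about 2 mm of target, and the hammer is untouched.

```bash
python3 -c "
from workcell import job
print(job.close_job())"
```

```text
the job is handed in; nothing more can be done
None
```

Both posts and the channel are in place within about 2 mm of target by camera measurement, everything is released, and the job is handed in; no verdict was returned.

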